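# Open up the spice rack: release the ratchet stop and push it back

## Robot

A 6-joint arm with a two-finger parallel gripper is mounted at the origin on a cart in front of the work surface, level with it; the furniture and walls round the work are solid. World frame = base frame: x ahead of the robot, y to its left, z up, the work surface at z = 0. Lengths are in m, angles in degrees, forces in N, time in s.
With the tool pointing down it reaches from about 0.3 to 0.75 m from the base axis. Payload 8.5 kg.
Tool frame: the origin (TCP) lies on the centre line of the jaws, within the pads' length; the fingertips stand 17 mm ahead of it and the grasp point (between the pads) lies 2 mm behind it; z points along the fingers, y is the line along which they close (so a half turn about z gives the same grasp; the last joint's range is limited). The gripper opens to 85 mm and grips with 20 to 120 N. Pads are 22 mm wide; open, the fingers measure 114 mm over their backs; the gripper's body (76 mm by 85 mm) begins 54 mm behind the grasp point. The pads swing forward as they close: fully open they stand 13 mm farther back than shut.
Start: joints at [-79.372, 21.807, 74.336, -0, 83.858, -12.336], TCP at [0.215, -0.506, 0.248] pointing down, gripper open.
Joint ranges: [-178.18, 178.18], [-50.72, 133.34], [12.68, 142.11], [-81.47, 261.47], [9.98, 163.14], [-165.26, 165.26]. Speed limits (degrees/s): [136.94, 136.94, 180, 180, 180, 180].

## Interface

Orientations are given as a 3x3 rotation matrix whose columns are the frame's x, y, z axes.
In Python, from rig import env gives the robot as it stands.
- The arm moves only by the shell command python3 -m handwheel 'ROWS' [OPENING] [FORCE]. ROWS is JSON, a list that holds one entry, the list of rows, each a list of 4 numbers: the shift along the tool's x, y, z in m, then the turn about the tool's z in rad. In form: [[[x, y, z, roll], ...]]. A call has 1 to 5 rows; each row shifts and turns the commanded pose from where the row before left it, along the tool's axes as they then stand; what a row does not reach is not made up. A row lasts 1/12 s, in which the tool goes at most 41.7 mm and 7.16 degrees, less where a joint would pass 70% of its speed; a pose out of reach is approached as far as the arm can. A call is refused whole if a number of a shift passes 0.0417 or a number of a turn 0.125, either way. A call with a gripper value outside its range is refused whole. OPENING is the opening in per cent of the stroke, from 0 (shut) to 100 (fully open), set as the call begins (- or left out, the last holds). The fingers move at their own pace and stop on an object; FORCE is the grip in N (left out, the last holds). Time passes only in rows, so rows that do not move let the fingers close. It gives the time, the measured TCP pose, the force and the opening at its end, in the units of the state.
- env.observe(): the state, without advancing time (a new reading comes with each control period).
- env.get_image(name): name is "side" or "top"; returns (picture, depth): 400x640x3 uint8, red, green, blue; 400x640 float32, m along the optical axis (not along the pixel's ray), 0 where there is no reading.
- env.camera_params(name): a dict with "K" (3x3 intrinsics, pixels), "rvec" (rotation vector, rad) and "tvec" (3), from world to camera coordinates, as OpenCV has them. Camera axes: x right, y down, z forward; pixel columns grow to the right and rows downward; lengths in m; the calibration is good to about 2 mm. A picture is of the moment at which its call begins. camera_params takes no time and is no camera call.
- env.close_job(): hands the job in, once; it reports no verdict.
The state is a dict: "time_s": time; "q": joint angles; "qvel": joint speeds; "joint_efforts": joint torques, N m; "position": TCP position; "tool_rot": TCP orientation; "ft_force": force on the tool from outside, world axes, zero at the start; "wrist_torque": the same for the moment, N m; "grip_width": finger opening in m.
Only numpy, scipy, OpenCV 4.12 (cv2) and the standard library are available. Lean on these libraries where they do the work, as an engineer would, in place of code of your own. Each camera call takes 0.05 s, during which the arm holds its last target. There are 200 camera calls.

## Task

Make room in the spice rack for more jars: press the ratchet release of the sliding stop down and, keeping it pressed, push the stop back along its bar, away from the jars, fully home against the end of the bar, then take your hand away. Nothing needs gripping: press and push with the fingertips, and leave the jars, the cup and the tin standing where they are.

Things in the scene. Friction and masses are not known exactly. Their poses are not given: they have to be found in the camera images.
- rack: Spice rack fixed to the worktop: wooden base 365 x 92 x 12 mm (local x -175..190, y -46..46), upright wooden end 82 mm high at -x, where two jars stand. Origin on the base's underside. Local +x runs along the toothed steel bar, away from the jars: the way the stop is pushed back. Bar at y = +28 mm, top 32 mm above the worktop, ends at x = 180. At yaw -90 deg +x points to the robot's right.
- jaw (a joint): Sliding stop (dark steel), m along rack +x: 0 = nearest the jars, 0.12 = fully home (hard end); starts at 0 to 0.045. Its plate (88 mm wide, 8 thick, top 74 above worktop) faces the jars; behind it (+x), over the bar, come release pad and thumb rest. Slides with about 3 N. Ratchet, 12 mm pitch: free toward the jars; toward +x it locks within 12 mm unless the release is down. Stays where left.
- release (a joint): Black release rocker in the stop, rad: 0 = up (ratchet engaged), 0.28 = fully pressed down. It clears the teeth beyond about 0.15. Spring-loaded (2 to 5 N on the pad): it springs up when let go, so keep it down while the stop is pushed. May read up to 0.15 by itself where the pawl rides on a tooth.
- release_pad (a point): Centre of the top of the black release pad, 36 mm (along rack x) by 30 mm; moves with stop and rocker. At rest 48 mm above the worktop, sloping up 16 degrees toward +x (far edge 53 mm high); fully pressed it lies level, top about 42 mm above the worktop. Pressed straight down from above. 78 mm of free length along x between the plate (26 mm higher than the pad) and the thumb rest.
- thumb_rest (a point): On the upright dark thumb rest at the rear (+x) end of the stop: on its face that looks to -x (toward pad and jars), 60 mm above the worktop. The rest is 50 mm wide across the bar, 10 mm thick, top 75 mm above the worktop; its face is 21 mm from the pad's centre along +x. A fingertip that holds the pad down pushes against this face to drive the stop back.
- jar_0: Spice jar with a green cap, round, 46 mm in diameter and 106 mm tall, loose and upright; origin at the centre of its underside. Stands in the rack next to its upright end.
- jar_1: Spice jar with a green cap, round, 46 mm in diameter and 106 mm tall, loose and upright; origin at the centre of its underside. Stands in the rack between the first jar and the sliding stop.
- spare_jar: Spice jar with a green cap, round, 46 mm in diameter and 106 mm tall, loose and upright; origin at the centre of its underside. Stands on the worktop behind the rack; leave it there.
- cup: Striped espresso cup, 60 mm in diameter, 49 mm tall, with a handle, loose, behind the rack; origin at the centre of its underside.
- food_tin: Food tin, 76 mm in diameter, 58 mm tall, loose, behind the rack; origin at the centre of its underside.
Not all that is in view belongs to the job. Leave any purple look-alike of the food_tin alone.

How it is judged (in metres and radians):
On the way, in this order (a step that is already met when the one before it is completed fails the run):
1. the release is pressed down while the stop is still near its starting place (value of joint release above 0.17 rad and value of joint jaw below 0.07 m and contact force between the fingers and release above 0.5 N), for 0.1 s.
2. the stop has been pushed fully back, the release still down (value of joint jaw above 0.114 m and value of joint release above 0.15 rad and contact force between the fingers and jaw above 0.5 N), for 0.1 s.
At the end, for the whole second after the job is handed in: The stop rests within 6 mm of its hard end (joint jaw over 0.114), the release has sprung up (under 0.14), and jars, cup and tin stand upright (within 0.2 rad) within 20 mm of where they were (value of joint jaw above 0.114 m and velocity of joint jaw below 0.01 m/s and value of joint release below 0.14 rad and distance of each of jar_0, jar_1, spare_jar, cup, food_tin from where it was at the start of the episode below 0.02 m and angle between each of jar_0, jar_1, spare_jar, cup, food_tin's own z axis and vertical below 0.2 rad); the robot touches nothing.
It fails at once if the first jar in the rack is lifted, carried, shoved or tipped (moved over 20 mm or leaning over 0.2 rad) (distance of jar_0 from where it was at the start of the episode above 0.02 m or angle between jar_0's own z axis and vertical above 0.2 rad).
It fails at once if the second jar in the rack is lifted, carried, shoved or tipped (moved over 20 mm or leaning over 0.2 rad) (distance of jar_1 from where it was at the start of the episode above 0.02 m or angle between jar_1's own z axis and vertical above 0.2 rad).
It fails at once if the spare jar is lifted, carried, shoved or tipped (moved over 20 mm or leaning over 0.2 rad) (distance of spare_jar from where it was at the start of the episode above 0.02 m or angle between spare_jar's own z axis and vertical above 0.2 rad).
It fails at once if the cup is lifted, carried, shoved or tipped (moved over 20 mm or leaning over 0.2 rad) (distance of cup from where it was at the start of the episode above 0.02 m or angle between cup's own z axis and vertical above 0.2 rad).
It fails at once if the tin is lifted, carried, shoved or tipped (moved over 20 mm or leaning over 0.2 rad) (distance of food_tin from where it was at the start of the episode above 0.02 m or angle between food_tin's own z axis and vertical above 0.2 rad).
It also fails if it takes over 32 s, if anything falls off the work surface, if the arm or the gripper's body presses on something with over 40 N, if the wrist force passes 120 N, or if a joint passes its speed limit or range.

## Working session

There is one attempt and no reset: what is moved stays moved. The work goes in short steps, Python scripts to look and compute and a shell command to move; the robot and the scene stay as the last step left them, time stands still between calls to the robot, and variables do not carry over. Pictures are saved under pics/ and viewed, on a budget of 10 in all, crops included, one or two more only if the job needs it, and the job is handed in when it is done.

```bash
mkdir -p pics; cat > h.py <<'E'
import numpy as np,cv2
from rig import env
def grab(n,f):
    im,d=env.get_image(n); cv2.imwrite(f,im[:,:,::-1]); np.save(f'{n}.npy',d); return im,d
def world(n,d,u,v):
    p=env.camera_params(n);K=np.array(p['K']);R=cv2.Rodrigues(np.array(p['rvec'],float))[0];t=np.array(p['tvec']).ravel()
    z=d[v,u]; return R.T@(np.linalg.inv(K)@np.array([u*z,v*z,z])-t)
def pts(n,d):
    p=env.camera_params(n);K=np.array(p['K']);R=cv2.Rodrigues(np.array(p['rvec'],float))[0];t=np.array(p['tvec']).ravel()
    v,u=np.mgrid[:d.shape[0],:d.shape[1]]
    return (np.stack([(u-K[0,2])/K[0,0]*d,(v-K[1,2])/K[1,1]*d,d],-1)-t)@R
E
python3 - <<'E'
from h import *
grab('top','pics/top1.png');grab('side','pics/side1.png')
s=env.observe();print(s['time_s'],s['position'],s['tool_rot'],s['ft_force'],s['grip_width'])
E
```

```text
0.1 [ 0.21452073 -0.50616557  0.24775663] [[ 9.20767661e-01  3.90111318e-01 -2.71760875e-04]
 [ 3.90111326e-01 -9.20766767e-01  1.30945472e-03]
 [ 2.60604726e-04 -1.31172056e-03 -9.99999106e-01]] [ 0.40093973 -0.9119817   0.30979498] 0.0855053719228141
```

View pics/top1.png

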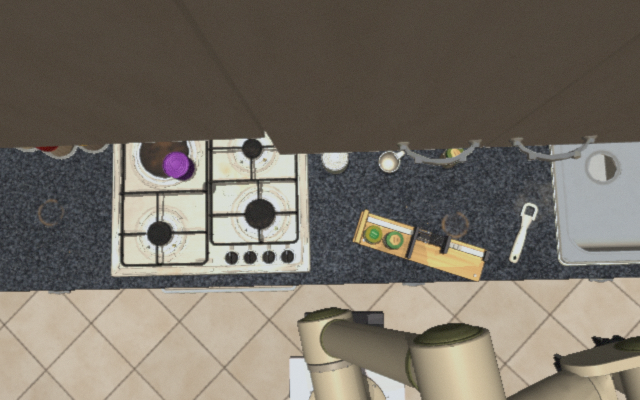

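View pics/side1.png

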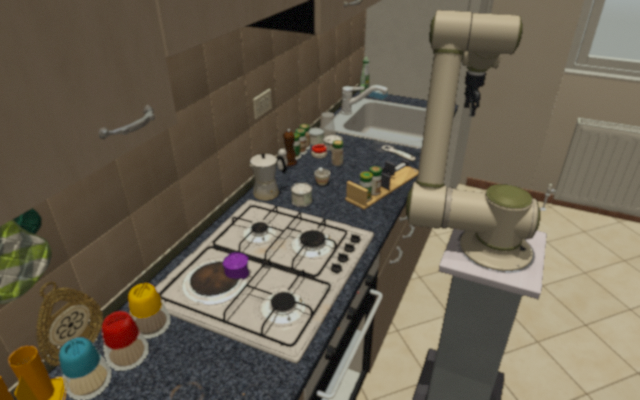

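The top view shows the rack at about (355..488, 210..280), with jars at (374,234) and (394,241), and the stop at about (410..450, 230..255). I'll zoom in and measure.

```bash
python3 - <<'E'
from h import *
im=cv2.imread('pics/top1.png');d=np.load('top.npy')
cv2.imwrite('pics/crop1.png',cv2.resize(im[205:285,350:495],None,fx=5.5,fy=5.5,interpolation=cv2.INTER_CUBIC))
P=pts('top',d)
for n,(u,v) in dict(jar0=(374,234),jar1=(394,241),tableL=(330,240),tin=(335,162),cup=(389,162)).items(): print(n,P[v,u].round(3))
X=P[205:285,350:495].reshape(-1,3)
m=(X[:,2]>.006)&(X[:,2]<.02); r=cv2.minAreaRect((X[m,:2]*1000).astype(np.float32)); print('base rect',r,cv2.boxPoints(r))
g=P[225:262:3,400:466:4,2]*1000
np.set_printoptions(linewidth=200);print(g.round().astype(int))
E
```

```text
jar0 [ 0.485 -0.085  0.119]
jar1 [ 0.466 -0.136  0.121]
tableL [ 0.476  0.031 -0.003]
tin [0.69  0.01  0.055]
cup [ 0.694 -0.144  0.007]
base rect ((458.7667236328125, -223.63397216796875), (395.36517333984375, 207.1381072998047), 85.25498962402344) [[ 339.2      -412.07166 ]
 [ 545.62823  -429.20642 ]
 [ 578.33344   -35.19629 ]
 [ 371.9052    -18.061523]]
[[  12   12   -4   -5   -3    0    2   -5   -2    1    1   -1    2    7    2    5    1]
 [  24   26   15   15   69   -1   -3   -3   -2    1   -1    0    2    2    0    2   -1]
 [  24   24   28   30   70   33   34    0    0    0   -2   -4    3   -3    3    0   -1]
 [ 118   15   22   36   79   43   39   28   40   44   -5    2    4    4    2   -3   -1]
 [ 116   13    8   51   76   29   38   42   48 1304   50   56   76   -3    0    1   -1]
 [ 118   12    8   70   10   30   30   25   46   48   49   44   76   11    1    5    4]
 [ 116   10    9   72   12   14    9   20   44   47   50   50   74   28   18    6   14]
 [ 114    8   29   76   11   13    9   12   10   18   51   63   72   30   30   35   10]
 [  14   11   43   73   10   11   11   11   16   11   30   73   17   15   23   30   24]
 [  13   15   61   12   16   10   11   12   15   11   33   75   17   10   12    7   16]
 [  15   14   76   14   18   11   10   15    5    9   12   13   11   14   12   13   12]
 [  -2    8   64   11   14   12   14   13    5    9   16   15   14   11   18   11    9]
 [   0    0    2    1   14   12    8   13   14   12   15   10   11   15   13    9   16]]
```

View pics/crop1.png

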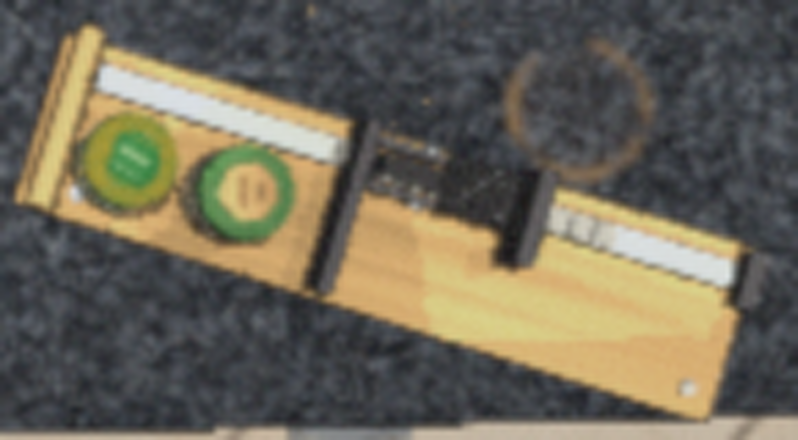

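```bash
cat >> h.py <<'E'
def ray(n,u,v,z):
    p=env.camera_params(n);K=np.array(p['K']);R=cv2.Rodrigues(np.array(p['rvec'],float))[0];t=np.array(p['tvec']).ravel()
    c=-R.T@t; w=R.T@np.linalg.inv(K)@np.array([u,v,1.]); return c+w*(z-c[2])/w[2]
E
python3 - <<'E'
from h import *
f=lambda cu,cv,z:ray('top',(cu+.5)/5.5-.5+350,(cv+.5)/5.5-.5+205,z)[:2]
L=dict(baseBR=(705,418,.012),baseBL=(20,203,.012),baseTR=(750,243,.012),plateF=(368,122,.074),plateN=(320,290,.074),restF=(546,172,.075),restN=(520,265,.075),pad=(480,190,.048),jar1=(245,193,.106),barL=(102,78,.032),barR=(733,272,.032))
W={k:f(*a) for k,a in L.items()}
for k in W: print(k,W[k].round(4))
for a,b in (('baseBL','baseBR'),('baseBR','baseTR'),('plateN','plateF'),('restN','restF'),('barL','barR')):
    e=W[b]-W[a]; print(a,b,np.linalg.norm(e).round(4),np.degrees(np.arctan2(e[1],e[0])).round(2))
pm=(W['plateF']+W['plateN'])/2;rm=(W['restF']+W['restN'])/2
for yaw in (-110,-108,-106,-104):
  x=np.array([np.cos(np.radians(yaw)),np.sin(np.radians(yaw))]);y=np.array([-x[1],x[0]])
  o=W['baseBR']-190*x*1e-3+.046*y
  print(yaw,{k:((W[k]-o)@x.round(4)*1000//1,(W[k]-o)@y*1000//1) for k in W})
E
```

```text
baseBR [ 0.3528 -0.3739]
baseBL [ 0.4693 -0.0345]
baseTR [ 0.4396 -0.4014]
plateF [ 0.503  -0.2027]
plateN [ 0.4224 -0.176 ]
restF [ 0.4764 -0.2866]
restN [ 0.432  -0.2719]
pad [ 0.4691 -0.2604]
jar1 [ 0.4694 -0.138 ]
barL [ 0.5309 -0.0774]
barR [ 0.4255 -0.3859]
baseBL baseBR 0.3588 -108.95
baseBR baseTR 0.0911 -17.56
plateN plateF 0.0849 -18.35
restN restF 0.0468 -18.35
barL barR 0.3261 -108.86
-110 {'baseBR': (np.float64(189.0), np.float64(-47.0)), 'baseBL': (np.float64(-169.0), np.float64(-53.0)), 'baseTR': (np.float64(186.0), np.float64(44.0)), 'plateF': (np.float64(-23.0), np.float64(36.0)), 'plateN': (np.float64(-20.0), np.float64(-49.0)), 'restF': (np.float64(65.0), np.float64(40.0)), 'restN': (np.float64(67.0), np.float64(-7.0)), 'pad': (np.float64(43.0), np.float64(24.0)), 'jar1': (np.float64(-72.0), np.float64(-18.0)), 'barL': (np.float64(-150.0), np.float64(20.0)), 'barR': (np.float64(176.0), np.float64(26.0))}
-108 {'baseBR': (np.float64(190.0), np.float64(-46.0)), 'baseBL': (np.float64(-169.0), np.float64(-41.0)), 'baseTR': (np.float64(189.0), np.float64(45.0)), 'plateF
[... 741 characters left out ...]
8.0), np.float64(34.0)), 'jar1': (np.float64(-69.0), np.float64(1.0)), 'barL': (np.float64(-145.0), np.float64(43.0)), 'barR': (np.float64(181.0), np.float64(27.0))}
-104 {'baseBR': (np.float64(189.0), np.float64(-46.0)), 'baseBL': (np.float64(-168.0), np.float64(-16.0)), 'baseTR': (np.float64(195.0), np.float64(44.0)), 'plateF': (np.float64(-13.0), np.float64(58.0)), 'plateN': (np.float64(-19.0), np.float64(-27.0)), 'restF': (np.float64(75.0), np.float64(52.0)), 'restN': (np.float64(71.0), np.float64(6.0)), 'pad': (np.float64(51.0), np.float64(39.0)), 'jar1': (np.float64(-68.0), np.float64(10.0)), 'barL': (np.float64(-141.0), np.float64(55.0)), 'barR': (np.float64(184.0), np.float64(27.0))}
```

Rack yaw comes out at about -108.4°. The pad centre is near (0.4695, -0.257), and the rest, plate and bar spacings agree with the given sizes. I'll shut the fingers and turn by -48.6° (-0.848 rad about tool z) so that tool x lies along the bar.

```bash
python3 -m handwheel '[[[0,0,0,-0.121],[0,0,0,-0.121],[0,0,0,-0.121],[0,0,0,-0.121],[0,0,0,-0.121]]]' 0 40; python3 -m handwheel '[[[0,0,0,-0.121],[0,0,0,-0.121],[0,0,0,0],[0,0,0,0]]]'
cat > st.py <<'E'
from h import *
s=env.observe();p=s['position'];R=s['tool_rot'];x=np.array([np.cos(np.radians(-108.4)),np.sin(np.radians(-108.4)),0]);y=np.array([-x[1],x[0],0])
pad=np.array([.4695,-.257,.048])
def rep():
    e=p-pad;print('t',s['time_s'],'q',np.round(s['q'],1),'yaw',np.degrees(np.arctan2(R[1,0],R[0,0])).round(2),'tcp',p.round(4),'in rack rel pad',(e@x*1000).round(1),(e@y*1000).round(1),'tip z',((p[2]-.017)*1000).round(1),'F rack',[(s['ft_force']@k).round(1) for k in (x,y,[0,0,1])],'grip',s['grip_width'])
    print('tool delta to pad+3mm x:',R.T@(pad+.003*x-p))
rep()
E
python3 st.py
```

```text
time_s: 0.52
position: [0.2146, -0.5062, 0.248]
tool_rot: [[0.53, 0.848, -0.0], [0.848, -0.53, 0.001], [0.001, -0.001, -1.0]]
ft_force: [0.1, -0.4, 0.1]
grip_width: 0.0255
time_s: 0.85
position: [0.2145, -0.5063, 0.2481]
tool_rot: [[0.321, 0.947, -0.0], [0.947, -0.321, 0.001], [0.001, -0.0, -1.0]]
ft_force: [0.2, -0.1, 0.0]
grip_width: 0.0002
t 0.85 q [-79.4  21.8  74.4  -0.   83.9 -60.7] yaw 71.28 tcp [ 0.2145 -0.5063  0.2481] in rack rel pad 317.0 -163.2 tip z 231.1 F rack [np.float64(0.0), np.float64(0.3), np.float64(0.0)] grip 0.00024676555345282163
tool delta to pad+3mm x: [0.31483046 0.16155429 0.20018013]
```

Tool delta is x +0.315, y +0.162. I'll do it in 10 rows at this height, then start down.

```bash
for i in 1; do python3 -m handwheel '[[[0.0315,0.0162,0,0],[0.0315,0.0162,0,0],[0.0315,0.0162,0,0],[0.0315,0.0162,0,0],[0.0315,0.0162,0,0]]]' >/dev/null; python3 -m handwheel '[[[0.0315,0.0162,0,0],[0.0315,0.0162,0,0],[0.0315,0.0162,0,0],[0.0315,0.0162,0,0],[0.0315,0.0162,0,0]]]'>/dev/null; done; python3 -m handwheel '[[[0,0,0.035,0],[0,0,0.035,0],[0,0,0.03,0],[0,0,0,0],[0,0,0,0]]]' >/dev/null; python3 st.py; python3 - <<'E'
from h import *
for n,b in (('top',(205,285,350,495)),('side',(130,230,320,440))):
    im,d=grab(n,f'pics/{n}2.png')
    c=im[b[0]:b[1],b[2]:b[3],::-1]; cv2.imwrite(f'pics/{n}2c.png',cv2.resize(c,None,fx=5,fy=5,interpolation=cv2.INTER_CUBIC))
E
```

```text
t 2.1 q [-41.6  25.8  85.8  -0.   68.5 -23. ] yaw 71.36 tcp [ 0.468  -0.259   0.1481] in rack rel pad 2.3 -0.8 tip z 131.1 F rack [np.float64(-0.5), np.float64(0.6), np.float64(2.0)] grip 0.0003315611533038709
tool delta to pad+3mm x: [-0.00074089  0.00102586  0.10006472]
```

View pics/top2c.png

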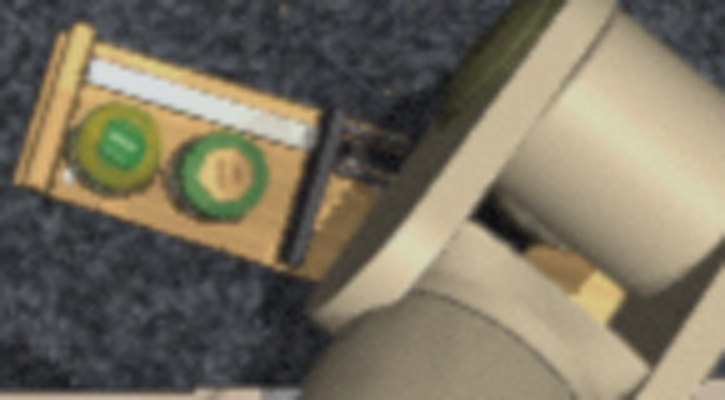

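View pics/side2c.png

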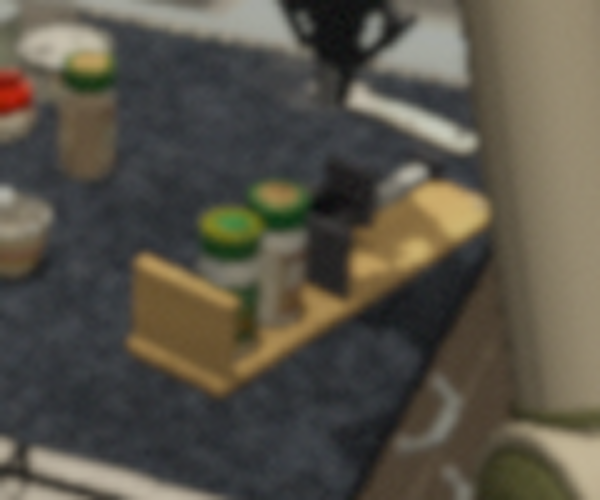

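The top view has the arm covering the stop. The side view shows the fingertips at about (335,95), hanging over the stop, with the jars untouched. I'll go down to just above the pad, checking force.

```bash
python3 -m handwheel '[[[0,0,0.02,0],[0,0,0.02,0],[0,0,0.012,0],[0,0,0.008,0],[0,0,0,0]]]' >/dev/null; python3 st.py;  python3 -m handwheel '[[[0,0,0.004,0],[0,0,0.004,0],[0,0,0.002,0],[0,0,0,0]]]' >/dev/null; python3 st.py
```

```text
t 2.6167 q [-41.7  30.2  89.9  -0.   59.9 -23.1] yaw 71.44 tcp [ 0.4683 -0.2594  0.0885] in rack rel pad 2.7 -0.4 tip z 71.5 F rack [np.float64(-0.3), np.float64(-0.7), np.float64(-0.1)] grip 0.0002697180319522578
tool delta to pad+3mm x: [-0.00032278  0.00034763  0.0405452 ]
t 2.95 q [-41.6  31.   90.5  -0.   58.4 -23.1] yaw 71.49 tcp [ 0.4682 -0.2592  0.0784] in rack rel pad 2.5 -0.5 tip z 61.4 F rack [np.float64(-0.8), np.float64(-0.6), np.float64(-0.2)] grip 6.947929699310515e-05
tool delta to pad+3mm x: [-0.00053943  0.00053143  0.03041921]
```

```bash
for k in 1 2 ; do python3 -m handwheel '[[[0,0,0.003,0],[0,0,0.003,0],[0,0,0,0]]]' >/dev/null; python3 st.py|head -1; done; python3 -m handwheel '[[[0,0,0.002,0],[0,0,0.002,0],[0,0,0,0]]]' >/dev/null; python3 st.py|head -1
```

```text
t 3.2 q [-41.6  31.6  90.9   0.   57.6 -23.1] yaw 71.49 tcp [ 0.468  -0.2589  0.0718] in rack rel pad 2.3 -0.8 tip z 54.8 F rack [np.float64(0.2), np.float64(-0.2), np.float64(-0.8)] grip -0.0003378564803571374
t 3.45 q [-41.6  32.1  91.2  -0.   56.7 -23.1] yaw 71.49 tcp [ 0.4682 -0.2592  0.066 ] in rack rel pad 2.5 -0.5 tip z 49.0 F rack [np.float64(-0.5), np.float64(0.0), np.float64(1.1)] grip 0.0002100406434340779
t 3.7 q [-41.7  32.4  91.4  -0.   56.2 -23.1] yaw 71.49 tcp [ 0.4683 -0.2595  0.0623] in rack rel pad 2.7 -0.3 tip z 45.3 F rack [np.float64(2.0), np.float64(1.3), np.float64(3.1)] grip 0.00016059879143924858
```

```bash
python3 -m handwheel '[[[0,0,0.002,0],[0,0,0.001,0],[0,0,0,0]]]' >/dev/null; python3 st.py|head -1; python3 -m handwheel '[[[0,0,0.001,0],[0,0,0,0]]]' >/dev/null; python3 st.py|head -1
```

```text
t 3.95 q [-41.7  32.7  91.5  -0.   55.8 -23.1] yaw 71.49 tcp [ 0.4684 -0.2594  0.0594] in rack rel pad 2.6 -0.3 tip z 42.4 F rack [np.float64(2.0), np.float64(0.5), np.float64(4.0)] grip 0.00017113520871933852
t 4.1167 q [-41.6  32.8  91.6   0.   55.6 -23.1] yaw 71.49 tcp [ 0.4684 -0.2593  0.0584] in rack rel pad 2.6 -0.3 tip z 41.4 F rack [np.float64(2.4), np.float64(2.0), np.float64(4.7)] grip 6.668814235399815e-05
```

```bash
python3 -m handwheel '[[[0,0,0.001,0],[0,0,0,0]]]' >/dev/null; python3 st.py|head -1; python3 -m handwheel '[[[0,0,0.001,0],[0,0,0,0]]]' >/dev/null; python3 st.py|head -1
```

```text
t 4.2833 q [-41.6  32.8  91.6   0.   55.5 -23.1] yaw 71.49 tcp [ 0.4684 -0.2593  0.0574] in rack rel pad 2.5 -0.3 tip z 40.4 F rack [np.float64(2.2), np.float64(1.4), np.float64(5.2)] grip 4.465417992297607e-05
t 4.45 q [-41.6  32.9  91.7   0.   55.4 -23.1] yaw 71.5 tcp [ 0.4685 -0.2593  0.0572] in rack rel pad 2.5 -0.2 tip z 40.2 F rack [np.float64(1.6), np.float64(-0.4), np.float64(13.0)] grip -0.00019149080716311008
```

The release bottomed out at 13 N. Next I'll push along rack +x, which is tool -x.

```bash
for k in 1 2; do python3 -m handwheel '[[[-0.003,0,0,0],[-0.003,0,0,0],[-0.003,0,0,0],[-0.003,0,0,0]]]' >/dev/null; python3 st.py|head -1; done
```

```text
t 4.7833 q [-42.8  33.   91.3   0.1  55.7 -24.4] yaw 71.49 tcp [ 0.4648 -0.27    0.0571] in rack rel pad 13.8 -0.4 tip z 40.1 F rack [np.float64(-2.2), np.float64(0.3), np.float64(14.2)] grip -7.584255346590493e-06
t 5.1167 q [-44.   33.2  90.9   0.1  55.9 -25.5] yaw 71.49 tcp [ 0.4609 -0.2813  0.0571] in rack rel pad 25.8 -0.5 tip z 40.1 F rack [np.float64(-3.3), np.float64(-1.1), np.float64(14.1)] grip -0.0003945823010963409
```

```bash
for k in 1 2 3; do python3 -m handwheel '[[[-0.004,0,0,0],[-0.004,0,0,0],[-0.004,0,0,0],[-0.004,0,0,0]]]' >/dev/null; python3 st.py|head -1; done
```

```text
t 5.45 q [-45.6  33.5  90.3   0.1  56.3 -27.1] yaw 71.5 tcp [ 0.4556 -0.2964  0.0571] in rack rel pad 41.8 -0.7 tip z 40.1 F rack [np.float64(-3.2), np.float64(-2.0), np.float64(14.6)] grip 9.474966395801506e-05
t 5.7833 q [-47.1  33.8  89.6   0.1  56.7 -28.6] yaw 71.5 tcp [ 0.4504 -0.3115  0.0571] in rack rel pad 57.8 -0.9 tip z 40.1 F rack [np.float64(-2.8), np.float64(-2.4), np.float64(15.4)] grip -4.372720455073866e-05
t 6.1167 q [-48.6  34.1  88.8   0.1  57.1 -30.1] yaw 71.5 tcp [ 0.4452 -0.3266  0.0571] in rack rel pad 73.7 -1.1 tip z 40.1 F rack [np.float64(-2.9), np.float64(-2.8), np.float64(15.1)] grip 0.000311491201675147
```

```bash
for k in 1 2 3 4; do python3 -m handwheel '[[[-0.002,0,0,0],[-0.002,0,0,0],[-0.002,0,0,0]]]' >/dev/null; python3 st.py|head -1; done
```

```text
t 6.3667 q [-49.1  34.3  88.5   0.1  57.3 -30.6] yaw 71.5 tcp [ 0.4432 -0.3322  0.0571] in rack rel pad 79.6 -1.2 tip z 40.1 F rack [np.float64(-3.6), np.float64(-3.5), np.float64(14.4)] grip -8.023487026023026e-05
t 6.6167 q [-49.7  34.4  88.2   0.   57.5 -31.2] yaw 71.51 tcp [ 0.4413 -0.3378  0.0571] in rack rel pad 85.6 -1.2 tip z 40.1 F rack [np.float64(-3.1), np.float64(-3.7), np.float64(14.2)] grip -7.233008520935842e-05
t 6.8667 q [-50.2  34.5  87.9   0.   57.7 -31.7] yaw 71.51 tcp [ 0.4394 -0.3435  0.0571] in rack rel pad 91.6 -1.3 tip z 40.1 F rack [np.float64(-2.9), np.float64(-3.4), np.float64(15.0)] grip -0.00012596172465805
t 7.1167 q [-50.7  34.7  87.5   0.   57.9 -32.3] yaw 71.51 tcp [ 0.4374 -0.3491  0.0571] in rack rel pad 97.5 -1.4 tip z 40.1 F rack [np.float64(-1.3), np.float64(-4.3), np.float64(15.3)] grip 0.0002484330389446421
```

```bash
for k in 1 2 3 4 5; do python3 -m handwheel '[[[-0.001,0,0,0],[-0.001,0,0,0],[-0.001,0,0,0]]]' >/dev/null; python3 st.py|head -1|cut -c80-; done
```

```text
0.0571] in rack rel pad 100.5 -1.4 tip z 40.1 F rack [np.float64(-2.2), np.float64(-4.6), np.float64(15.0)] grip 6.501464965333738e-05
  0.0571] in rack rel pad 103.5 -1.4 tip z 40.1 F rack [np.float64(-2.0), np.float64(-4.6), np.float64(15.9)] grip -4.2220113634687406e-05
  0.0571] in rack rel pad 106.5 -1.5 tip z 40.1 F rack [np.float64(-2.8), np.float64(-5.5), np.float64(15.0)] grip 0.00021450332865543132
  0.057 ] in rack rel pad 109.5 -1.5 tip z 40.0 F rack [np.float64(-3.1), np.float64(-5.6), np.float64(15.4)] grip -0.00026342955141680206
  0.0571] in rack rel pad 112.5 -1.6 tip z 40.1 F rack [np.float64(-1.8), np.float64(-5.7), np.float64(15.5)] grip -0.00025245622567799726
```

```bash
for k in 1 2 3 4 5; do python3 -m handwheel '[[[-0.001,0,0,0],[-0.001,0,0,0],[-0.001,0,0,0]]]' >/dev/null; python3 st.py|head -1|cut -c80-; done; python3 - <<'E'
from h import *
im,d=grab('side','pics/side3.png'); cv2.imwrite('pics/side3c.png',cv2.resize(im[130:230,320:440,::-1],None,fx=5,fy=5,interpolation=cv2.INTER_CUBIC))
E
```

```text
0.0569] in rack rel pad 114.5 -1.6 tip z 39.9 F rack [np.float64(-11.9), np.float64(-4.0), np.float64(17.9)] grip -5.2768723785783756e-05
 0.0569] in rack rel pad 116.8 -1.4 tip z 39.9 F rack [np.float64(-10.4), np.float64(-3.0), np.float64(16.5)] grip -0.00018487615207365905
  0.0569] in rack rel pad 119.0 -1.2 tip z 39.9 F rack [np.float64(-19.5), np.float64(-0.2), np.float64(18.7)] grip 5.095325020657631e-05
  0.0568] in rack rel pad 119.2 -1.3 tip z 39.8 F rack [np.float64(-33.6), np.float64(3.0), np.float64(22.2)] grip -8.829665857656376e-05
  0.0568] in rack rel pad 119.3 -1.4 tip z 39.8 F rack [np.float64(-48.4), np.float64(4.9), np.float64(27.0)] grip 0.00011921037769895685
```

View pics/side3c.png

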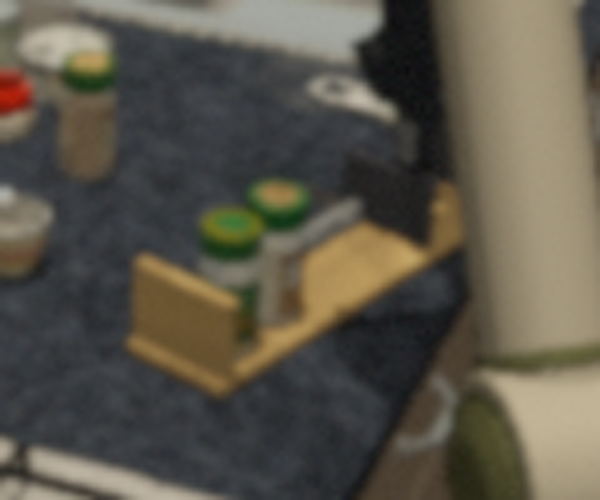

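The stop met the end at about 114 mm of tool travel. The fingertip then slid across the pad onto the rest (119 mm), and force rose to 48 N, so it's home. The side view shows the plate far back at (390,200) and the jars untouched. I'll lift straight up, with no pull back towards the jars.

```bash
python3 -m handwheel '[[[0,0,-0.003,0],[0,0,-0.005,0],[0,0,-0.008,0],[0,0,-0.012,0],[0,0,-0.02,0]]]' >/dev/null; python3 st.py|head -1; python3 -m handwheel '[[[0,0,-0.03,0],[0,0,-0.04,0],[0,0,-0.04,0],[0,0,-0.03,0],[0,0,0,0]]]' >/dev/null; python3 st.py|head -1;python3 -m handwheel '[[[-0.04,-0.04,0,0],[-0.04,-0.04,0,0],[-0.04,-0.04,0,0],[-0.03,-0.02,0,0],[0,0,0,0]]]' >/dev/null; python3 st.py|head -1;  python3 - <<'E'
from h import *
im,d=grab('top','pics/top4.png'); cv2.imwrite('pics/top4c.png',cv2.resize(im[140:285,320:500,::-1],None,fx=4,fy=4,interpolation=cv2.INTER_CUBIC))
E
```

```text
t 10.0833 q [-53.1  32.2  83.5   0.3  65.4 -34.8] yaw 71.6 tcp [ 0.4271 -0.3712  0.0991] in rack rel pad 121.7 -4.2 tip z 82.1 F rack [np.float64(-0.3), np.float64(-0.9), np.float64(-0.6)] grip 0.000100194521335848
t 10.5 q [-53.3  23.8  70.8   0.   84.9 -34.8] yaw 71.52 tcp [ 0.4292 -0.3791  0.25  ] in rack rel pad 128.6 0.3 tip z 233.0 F rack [np.float64(-0.1), np.float64(-0.1), np.float64(1.0)] grip -0.00011141339779466194
t 10.9167 q [-70.8  21.   76.5  -0.1  82.6 -52. ] yaw 71.19 tcp [ 0.2835 -0.4587  0.2429] in rack rel pad 250.1 -112.9 tip z 225.9 F rack [np.float64(0.7), np.float64(-0.6), np.float64(-0.3)] grip 0.00021249154536319285
```

View pics/top4c.png

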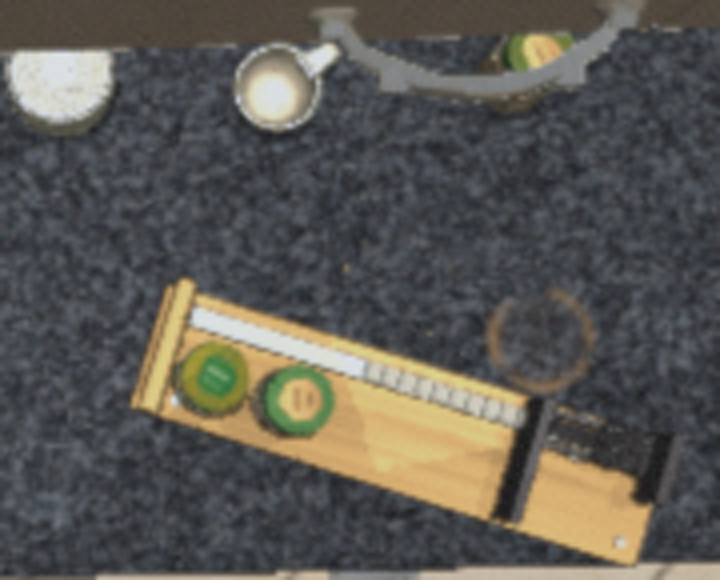

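The stop sits at the bar's end: plate at (525,460), rest at (657,468) over the end block. The jars, cup and tin are in place. One numeric check before handing in.

```bash
python3 - <<'E'
from h import *
f=lambda cu,cv,z:ray('top',(cu+.5)/4-.5+320,(cv+.5)/4-.5+140,z)[:2]
x=np.array([np.cos(np.radians(-108.4)),np.sin(np.radians(-108.4))])
pm=(f(544,401,.074)+f(508,519,.074))/2; print('plate travel mm',(pm-np.array([.4627,-.1894]))@x*1000)
rm=(f(664,437,.075)+f(648,502,.075))/2; print('rest travel mm',(rm-np.array([.4542,-.2793]))@x*1000)
P=pts('top',np.load('top.npy'));c=rm-.026*x+.0075*np.array([-x[1],x[0]])
m=(np.linalg.norm(P[...,:2]-c,axis=-1)<.011)&(P[...,2]<.1);print('pad z mm',np.median(P[m][:,2])*1000,m.sum())
a=cv2.imread('pics/top1.png')[140:255,320:405].astype(int);b=cv2.imread('pics/top4.png')[140:255,320:405].astype(int)
print('mean diff jars/cup/tin',abs(a-b).mean())
s=env.observe();print(s['time_s'],s['ft_force'],s['qvel']); env.close_job()
E
```

```text
plate travel mm 107.00021122974061
rest travel mm 101.34996860221322
pad z mm 45.63384981965463 60
mean diff jars/cup/tin 2.693776641091219
10.9667 [-0.25868709  0.10157876  0.08023362] [ 4.0401685  -0.2883228   0.11158391  0.94273445  0.35708479  1.82969083]
the job is handed in; nothing more can be done
```

The job is handed in, and I believe the stop is fully home, but nothing confirmed it directly: the joint values can't be read and no verdict is given. It took about 11 s.

**What I did:** With shut fingers I pressed the release pad down until it bottomed (about 13 N). Holding it there, I pushed the stop back along its bar until it came up hard against the end. I then lifted straight up and moved the hand clear.

**Checks that support it:**
- **Hard end:** the tool moved freely for about 112 mm at roughly 3 N, then met resistance. The fingertip slid about 5 mm onto the thumb rest, and the force rose to 48 N with no more movement.
- **Final picture:** the stop sits at the end of the bar. The jars, cup and tin look unmoved, with almost no change between the before and after images. The spare jar is partly hidden by a cabinet handle, but the part in view is upright.
- **Hand clear:** forces on the tool were near zero at hand-in.

**Checks that disagreed or were weak:**
- **Travel:** the image gave 107 mm at the plate and 101 mm at the thumb rest, against about 112 mm of tool travel. I put the gap down to pixel resolution and did not settle it.
- **Release sprung up:** the pad read about 46 mm high, between pressed (42 mm) and at rest (48 mm). Depth noise is several mm, so this is only weak evidence.
- **Arm motion:** joint 1 was still reading about 4 degrees/s when I handed in, with the hand well clear of everything.

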